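Push the chipped lantern slide through the copying gate

ROBOT

A 7-joint arm with a two-finger parallel gripper is mounted at the origin on the work surface. World frame = base frame: x ahead of the robot, y to its left, z up, the work surface at z = 0. Lengths are in m, angles in rad, forces in N, time in s.
With the tool pointing down it reaches from about 0.4 to 0.85 m from the base axis. Payload 4.5 kg.
Tool frame: the origin (TCP) lies midway between the tips of the shut fingers; the grasp point (between the pads) lies 19 mm behind it; z points along the fingers, y is the direction in which the jaws open and shut (so a half turn about z gives the same grasp; the last joint's range is limited). The gripper opens to 88 mm and grips with 3 to 60 N. Pads are 18 mm wide; open, the fingers measure 123 mm over their backs; the gripper's body (75 mm by 187 mm) begins 45 mm behind the grasp point.
Start: joints at [-1.177, 0.689, -0.195, 1.565, 0.157, 0.902, -0.215], TCP at [0.22, 0.585, 0.239] pointing down, gripper open.
Joint ranges: [-3.01, 3.01], [-0.46, 2.08], [-1.47, 1.51], [0.13, 2.56], [-1, 4.14], [0.04, 2.09], [-2.66, 2.66]. Speed limits (rad/s): [2.57, 2.57, 3.14, 3.14, 3.14, 3.14, 3.14].

INTERFACE

Orientations are given as a unit quaternion [x, y, z, w].
In Python, from plant import r gives the robot as it stands. The module is installed in compiled form; this text tells all that it offers.
- The arm moves only by the tool carry_out, never from a script. Its argument "commands" is a list of rows, each a list of 6 numbers: the shift along the tool's x, y, z in m, then the turn, a rotation vector about the tool's x, y, z in degrees. In form: [[dx, dy, dz, wx, wy, wz], ...]. A call has 1 to 12 rows; each row is the pose to reach, as a shift and turn from the pose commanded when the call began, along the tool's axes at that moment; what a row does not reach only later rows make up. A row lasts 1/10 s, in which the tool goes at most 50 mm and 8.59 degrees, less where a joint would pass 70% of its speed; a pose out of reach is approached as far as the arm can. A call with a gripper value outside its range is refused whole. "fingers" is the closure in counts, from 0 (fully open) to 255 (shut), set as the call begins (left out, the last holds). The fingers move at their own pace and stop on an object; "grip_force" is the grip in N (left out, the last holds). Time passes only in rows, so rows that repeat a pose let the fingers close. It gives the time, the measured TCP pose, the force and the opening at its end, in the units of the state.
- r.get_state(): the state, without advancing time (a new reading comes with each control period).
- r.snapshot(name): name is "scene" or "top"; returns a dict with "img" (384x512x3 uint8, blue, green, red), "intrinsics" (3x3 intrinsics, pixels), "k1" (the pictures are not rectified: a ray, as slopes to the right and down, at radius r is drawn at 1 + k1 r^2 times it, then the intrinsics apply), "extrinsics" (4x4, takes a point from camera to world coordinates). Camera axes: x right, y down, z forward; pixel columns grow to the right and rows downward; lengths in m; the calibration is good to about 2 mm. A picture is of the moment at which its call begins. There is no depth.
- r.finish_job(): hands the job in, once; it reports no verdict.
Trained networks look in a picture, given as the dict that the camera call returned (one of the last four; its "shot" number tells which), for a name from the list of things; names that differ only in an ending like _2 or _b are one class to them, and where a whole thing is asked for, a point or a joint stands for the part that bears it (a point fixed in the world has none). Each returns a list of dicts, best first, with "p" (0 to 1); they miss things now and then, are a little off and sometimes report something else, mostly with a low value. They report only what shows in the picture. A call takes as long as a camera call. They do not tell look-alikes from the thing itself.
- r.spot_in(picture, label): "xyz" ([x, y, z] in m, in world coordinates, good to about 4 mm: the middle of the surface that is visible of it).
- r.spot_point(picture, label): "xyz" ([x, y, z] in m, in world coordinates, good to about 4 mm: a listed point, or the origin of a listed thing).
The state is a dict: "clock": time; "q": joint angles; "qd": joint speeds; "joint_torque": joint torques, N m; "tool_pos": TCP position; "eef_rot": TCP orientation; "contact_force": force on the tool from outside, world axes, zero at the start; "moment": the same for the moment, N m; "opening": opening from 0.0 (shut) to 1.0 (fully open).
Only numpy, scipy, OpenCV 4.12 (cv2) and the standard library are available. Lean on these libraries where they do the work, as an engineer would, in place of code of your own. Each camera call takes 0.05 s, during which the arm holds its last target.

TASK

The beech lantern slide with the chipped corner is next to be copied: push it lengthwise along the bench, through the narrow gap between the two brass side guides and across the light window, until its leading end rests against the brass stop bar, and leave it lying there, square between the guides. Its old glass is loose, so push gently with the fingertips, keep it flat on the bench the whole way, and never lift, tip or carry it. Leave everything else on the bench where it is.

Things in the scene. Friction and masses are not known exactly. Their poses are not given: they have to be found in the camera images.
- slide: the slide to push, loose, lying flat: pale beech board 178 mm long (x), 102 wide (y), 12 thick, about 0.19 kg, round painted glass 76 mm across, an 18 mm chip off its +x +y corner. Origin: centre of its underside, z up. Its +x end starts towards the gate, up to 0.5 rad askew and 0.12 m off the gate's centre line; either way round is fine at the end
- gate: the copying gate, fixed. Origin: on the bench surface at the centre of the round opal light window (86 mm across, flush, no step); x points the way in, from mouth to stop, z up. Two brass side guides 14 mm high, 14 wide, 110 long (x -60 to +50 mm) with inner faces at y = +-53 mm (gap 106 mm). A slide pushed home has its centre at this origin, its rear end at x = -89 mm
- gate_mouth (a point): middle of the gate's open mouth, on the bench, at gate x = -75 mm; there the guides' bent-out ends ease the gap to about 120 mm. The rear end of a slide pushed home still stands 14 mm outside the mouth
- gate_stop (a point): middle of the face of the brass stop bar, on the bench, at gate x = +89 mm; the bar is 70 mm long across, 12 mm thick, 14 mm high, rigid
- panorama: bystander, loose: dark mahogany long slide 200 x 55 x 10 mm with four small round pictures, beyond the stop bar; origin under its centre, long along its y
- filter_a: bystander, loose: blue glass filter in a brass rim, 66 mm across, 6 mm high, with a small tab, on the far side of the gate; origin under its centre
- filter_b: bystander, loose: a second blue glass filter of the same form, on the robot's side of the gate; origin under its centre
- focus_knob: bystander, loose: steel focusing knob standing on its foot, 36 mm across, 30 mm high; origin under its centre
- flange: bystander, loose: brass lens flange ring, 92 mm across, 24 mm high, beyond the stop bar; origin under its centre
- loupe: bystander, loose: brass loupe 44 mm across, 42 mm high, behind the slide; origin under its centre
- crank_grip (a point): bystander: wooden grip of the iron crank of the cycloidotrope, a dark mahogany rackwork slide 225 mm wide and 127 mm high clamped upright in an iron bench clamp well beyond the stop bar; the crank turns freely on its face
Mind the look-alikes: they are no part of the job. Of the things like the slide, leave any that is blue, orange or turquoise; of the rest the larger one is meant.

How it is judged:
On the way, in this order (a step that is already met when the one before it is completed fails the run):
1. the slide's leading end has gone in between the two side guides, flat on the bench, but is not yet home (x of slide in the frame of gate between -0.135 and -0.015 m and angle between the x axis of slide and the x axis of gate, either way round below 0.12 rad and height (world z) of slide below 0.004 m), for 0.1 s.
2. the slide is home against the stop bar (x of slide in the frame of gate above -0.005 m and angle between the x axis of slide and the x axis of gate, either way round below 0.06 rad), for 0.2 s.
At the end, for the whole second after the job is handed in: the slide lies still and flat on the bench between the guides, within 6 mm of the centre line and 0.06 rad of square, its leading end within 5 mm of the stop bar (all of step 2 and x of slide in the frame of gate below 0.005 m and y of slide in the frame of gate between -0.006 and 0.006 m and height (world z) of slide below 0.003 m and angle between slide's own z axis and vertical below 0.04 rad and linear speed of slide below 0.01 m/s); the robot touches nothing.
It fails at once if the slide is lifted or tipped: its underside centre more than 6 mm above the bench, or tilted more than 0.08 rad (height (world z) of slide above 0.006 m or angle between slide's own z axis and vertical above 0.08 rad).
It fails at once if the slide is rammed: pressed against the guides or stop with more than 40 N (contact force between slide and gate above 40 N).
It fails at once if something else on the bench is disturbed: moved more than 15 mm (distance of any of panorama, filter_a, filter_b, focus_knob, flange, loupe, crank_grip from where it was at the start of the episode above 0.015 m).
It also fails if it takes over 72 s, if anything falls off the work surface, if the arm or the gripper's body presses on something with over 40 N, if the wrist force passes 120 N, or if a joint passes its speed limit or range.

## Working session

There is one attempt and no reset: what is moved stays moved. The work goes in short steps, Python scripts to look and compute and a tool call to move; the robot and the scene stay as the last step left them, time stands still between calls to the robot, and variables do not carry over. Pictures are saved under pics/ and viewed, and the job is handed in when it is done.

Besides the shell and the picture viewer there is one more tool, called after "Request:" as name(argument=value, ...), one argument or row to a line, values as JSON. carry_out: Moves the arm, as the interface text tells. Its arguments: {"type":"object","properties":{"commands":{"type":"array","items":{"type":"array","items":{"type":"number"}}},"fingers":{"type":"number"},"grip_force":{"type":"number"}},"required":["commands"]}

```bash
mkdir -p pics; cat > h.py <<'E'
import numpy as np, cv2
from plant import r
from scipy.spatial.transform import Rotation as R
def pix2w(s,u,v,z=0.):
    K=np.array(s["intrinsics"]);k1=s["k1"];T=np.array(s["extrinsics"])
    d=np.array([(u-K[0,2])/K[0,0],(v-K[1,2])/K[1,1]]);x=d.copy()
    for _ in range(30): x=d/(1+k1*(x@x))
    w=T[:3,:3]@np.array([x[0],x[1],1]);o=T[:3,3]
    return o+w*(z-o[2])/w[2]
def w2pix(s,p):
    K=np.array(s["intrinsics"]);k1=s["k1"];T=np.array(s["extrinsics"])
    c=T[:3,:3].T@(np.array(p)-T[:3,3]);x=c[:2]/c[2];x=x*(1+k1*(x@x))
    return np.array([K[0,0]*x[0]+K[0,2],K[1,1]*x[1]+K[1,2]])
E
cat > a.py <<'E'
from h import *
st=r.get_state();print({k:np.round(v,3) for k,v in st.items()})
for n in ("top","scene"):
    s=r.snapshot(n);cv2.imwrite(f"pics/{n}0.png",cv2.resize(s["img"],(800,600),interpolation=cv2.INTER_CUBIC))
    print(n,np.round(s["extrinsics"],3).tolist(),s["k1"],np.round(s["intrinsics"],1).tolist())
    for l in "slide gate gate_mouth gate_stop panorama filter_a focus_knob flange loupe crank_grip".split():
        for d in r.spot_point(s,l)[:4]: print(l,round(d["p"],2),np.round(d["xyz"],3),np.round(w2pix(s,d["xyz"])*1.5625))
E
python3 a.py
```

```text
{'clock': np.float64(0.0), 'q': array([-1.177,  0.69 , -0.195,  1.566,  0.157,  0.902, -0.215]), 'qd': array([ 0.   , -0.   ,  0.002,  0.001,  0.002, -0.001, -0.001]), 'joint_torque': array([-1.0000e-03, -5.2756e+01, -1.2670e+00, -1.5342e+01, -5.3000e-02,
        7.0000e-03,  0.0000e+00]), 'tool_pos': array([0.22 , 0.584, 0.238]), 'eef_rot': array([ 0.179,  0.984, -0.001, -0.   ]), 'contact_force': array([-0.117,  0.432, -0.608]), 'moment': array([-0.003,  0.012,  0.008]), 'opening': np.float64(0.998)}
top [[-0.054, -0.975, 0.215, 0.236], [-0.999, 0.054, -0.007, -0.086], [-0.005, -0.215, -0.977, 1.47], [0.0, 0.0, 0.0, 1.0]] -0.12117711203714604 [[380.6, 0.0, 250.0], [0.0, 380.6, 193.9], [0.0, 0.0, 1.0]]
slide 0.92 [ 0.314 -0.199  0.007] [438. 398.]
slide 0.91 [ 0.754 -0.188 -0.001] [422. 228.]
slide 0.69 [ 0.424 -0.638 -0.003] [607. 344.]
slide 0.67 [ 0.297 -0.426 -0.   ] [530. 399.]
gate 0.56 [0.548 0.101 0.001] [313. 311.]
gate_mouth 0.86 [ 0.539  0.027 -0.002] [342. 313.]
gate_stop 0.93 [ 0.55   0.19  -0.003] [278. 313.]
gate_stop 0.47 [ 0.637  0.348 -0.001] [217. 283.]
panorama 0
[... 582 characters left out ...]
 [ 0.318 -0.195 -0.004] [456. 259.]
slide 0.77 [ 0.754 -0.192  0.001] [281. 329.]
slide 0.76 [ 0.299 -0.424  0.002] [410. 203.]
slide 0.61 [ 0.425 -0.645  0.004] [326. 174.]
gate 0.89 [ 0.546  0.104 -0.003] [448. 388.]
gate_mouth 0.92 [ 0.537  0.027 -0.002] [429. 359.]
gate_stop 0.82 [0.552 0.187 0.   ] [471. 420.]
panorama 0.91 [ 0.424  0.388 -0.003] [603. 474.]
panorama 0.21 [ 0.727  0.114 -0.003] [367. 434.]
filter_a 0.84 [0.335 0.24  0.   ] [581. 390.]
focus_knob 0.71 [0.355 0.059 0.002] [513. 333.]
focus_knob 0.31 [ 0.636  0.348 -0.002] [489. 517.]
flange 0.85 [ 0.633  0.349 -0.003] [490. 516.]
loupe 0.61 [ 0.499 -0.462 -0.002] [332. 221.]
crank_grip 0.46 [0.48  0.466 0.11 ] [632. 493.]
```

View pics/top0.png

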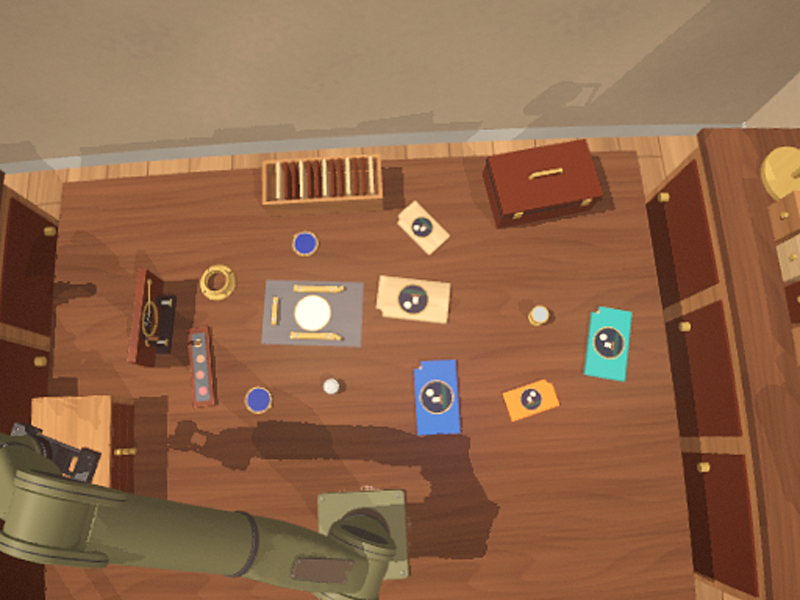

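View pics/scene0.png

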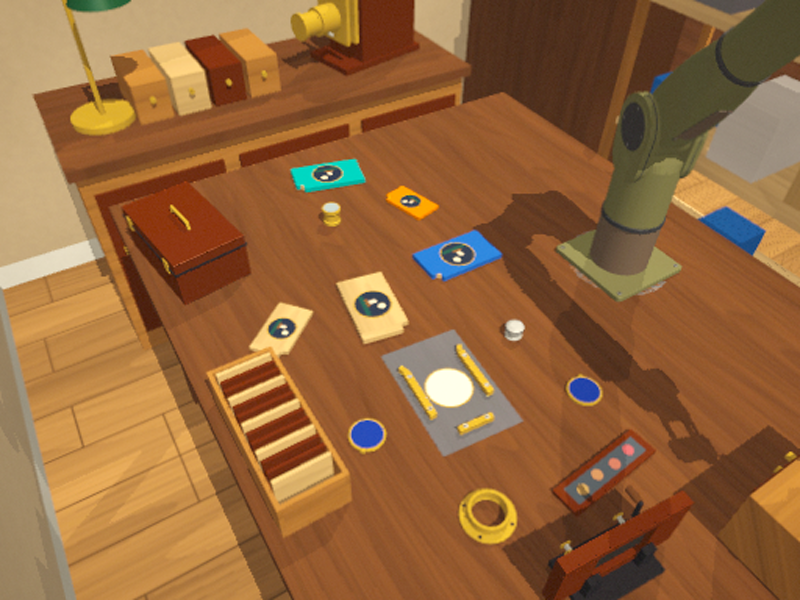

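Candidates in the top picture: the large beech board at (413,299), the small beech at (422,228), blue at (437,397), orange at (531,400) and turquoise at (608,344). By the description it is the large beech one, whose chip shows at about (380,315). I'll check it in a close crop.

```bash
cat > meas.py <<'E'
from h import *
def rect(s,view,x0,x1,y0,y1,z,ppm=2000):
    # metric ortho image at height z: right = +y world reversed? cols: y from y1 down to y0 (left=+y), rows: x from x1 down
    W=int((y1-y0)*ppm);H=int((x1-x0)*ppm)
    yy=y1-(np.arange(W)+.5)/ppm; xx=x1-(np.arange(H)+.5)/ppm
    X,Y=np.meshgrid(xx,yy,indexing='ij')
    K=np.array(s["intrinsics"]);k1=s["k1"];T=np.array(s["extrinsics"])
    P=np.stack([X,Y,np.full_like(X,z)],-1)-T[:3,3]
    c=P@T[:3,:3];x=c[...,:2]/c[...,2:];f=1+k1*(x**2).sum(-1,keepdims=True);x=x*f
    return cv2.remap(s["img"],(K[0,0]*x[...,0]+K[0,2]).astype(np.float32),(K[1,1]*x[...,1]+K[1,2]).astype(np.float32),cv2.INTER_CUBIC)
E
cat > b.py <<'E'
from meas import *
s=r.snapshot("top");t=r.snapshot("scene")
a=rect(s,0,.42,.68,-.32,.24,.012,1400);b=rect(t,0,.42,.68,-.32,.24,.012,1400)
np.savez("s0.npz",top=a,scene=b)
cv2.imwrite("pics/top1.png",a);cv2.imwrite("pics/sc1.png",b)
E
python3 b.py
```

```text
(no output)
```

View pics/top1.png

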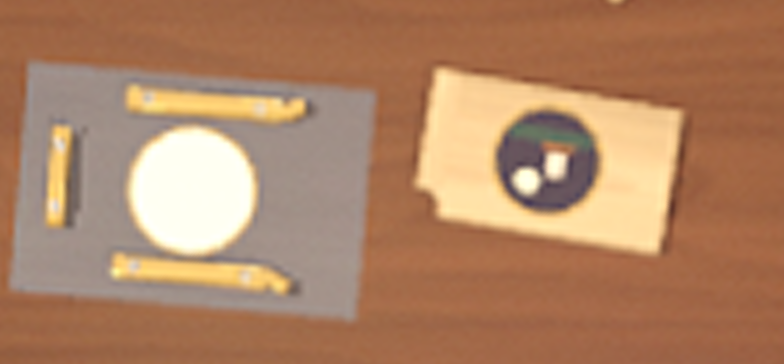

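View pics/sc1.png

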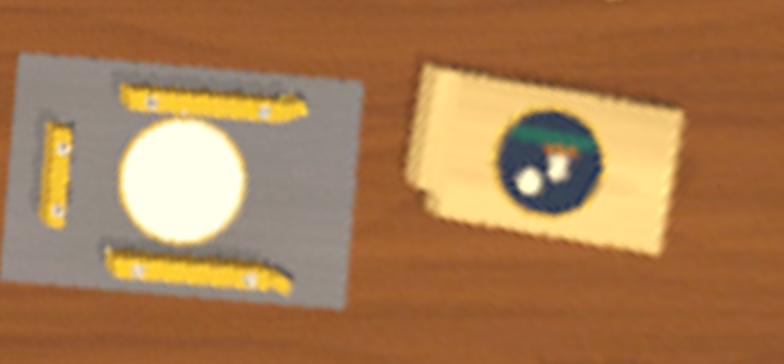

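The crop confirms the choice: a pale beech board with the chip at crop (428,200), the corner facing the gate. Its +x end faces the gate, which is to the left (+y world). Next I'll measure the poses.

```bash
cat >> meas.py <<'E'
PP=2000
def p2w(p,x1,y1): return np.array([x1-p[1]/PP, y1-p[0]/PP])
def slidepose(s,box=(.40,.72,-.34,.24)):
    x0,x1,y0,y1=box
    a=rect(s,0,*box,.012,PP);h=cv2.cvtColor(a,cv2.COLOR_BGR2HSV)
    m=((h[...,2]>185)&(h[...,1]>50)&(h[...,1]<140)&(h[...,0]>8)&(h[...,0]<28)).astype(np.uint8)
    m=cv2.morphologyEx(m,cv2.MORPH_OPEN,np.ones((9,9)))
    cs,_=cv2.findContours(m,cv2.RETR_EXTERNAL,cv2.CHAIN_APPROX_NONE)
    c=max(cs,key=cv2.contourArea)
    (cx,cy),(w,hh),an=cv2.minAreaRect(c)
    bx=cv2.boxPoints(((cx,cy),(w,hh),an))
    B=np.array([p2w(p,x1,y1) for p in bx])
    e=[B[1]-B[0],B[2]-B[1]];L=max(e,key=np.linalg.norm)
    if L[1]<0:L=-L
    return p2w((cx,cy),x1,y1),np.arctan2(L[1],L[0]),w/PP,hh/PP,B,a,m
def gatepose(s,box=(.40,.72,-.1,.26)):
    x0,x1,y0,y1=box
    a=rect(s,0,*box,0.,PP);m=(a.min(-1)>215).astype(np.uint8)
    cs,_=cv2.findContours(m,cv2.RETR_EXTERNAL,cv2.CHAIN_APPROX_NONE)
    c=max(cs,key=cv2.contourArea);E=cv2.fitEllipse(c);o=p2w(E[0],x1,y1)
    a=rect(s,0,*box,.014,PP);h=cv2.cvtColor(a,cv2.COLOR_BGR2HSV)
    m=((h[...,2]>150)&(h[...,1]>120)&(h[...,0]>14)&(h[...,0]<32)).astype(np.uint8)
    m=cv2.morphologyEx(m,cv2.MORPH_OPEN,np.ones((5,5)))
    n,l,stt,cen=cv2.connectedComponentsWithStats(m)
    out=[]
    for i in range(1,n):
        if stt[i,4]>2500:
            cc,_=cv2.findContours((l==i).astype(np.uint8),cv2.RETR_EXTERNAL,cv2.CHAIN_APPROX_NONE)
            q=cv2.minAreaRect(cc[0]);B=cv2.boxPoints(q);W=np.array([p2w(p,x1,y1) for p in B])
            e=max([W[1]-W[0],W[2]-W[1]],key=np.linalg.norm);
            out.append((p2w(q[0],x1,y1).round(4),(np.array(q[1])/PP).round(4),np.arctan2(*(e*np.sign(e[np.abs(e).argmax()]))[::-1])))
    return o,np.array(E[1])/PP,out,a
E
cat > c.py <<'E'
from meas import *
for n in ("top","scene"):
    s=r.snapshot(n)
    c,an,w,h,B,a,m=slidepose(s);print(n,c.round(4),an,w,h,B.round(4).tolist())
    o,e,out,g=gatepose(s);print(o.round(4),e)
    for q in out:print(q)
    for l in("gate","gate_mouth","gate_stop"):
        for d in r.spot_point(s,l)[:1]:print(l,d)
    # mat
    x0,x1,y0,y1=.40,.72,-.1,.26
    a=rect(s,0,x0,x1,y0,y1,0,PP);hs=cv2.cvtColor(a,cv2.COLOR_BGR2HSV)
    mm=((hs[...,1]<60)&(hs[...,2]>60)).astype(np.uint8);mm=cv2.morphologyEx(mm,cv2.MORPH_OPEN,np.ones((9,9)))
    cs,_=cv2.findContours(mm,0,1);k=max(cs,key=cv2.contourArea);q=cv2.minAreaRect(k);W=np.array([p2w(p,x1,y1) for p in cv2.boxPoints(q)])
    print("mat",W.round(4).tolist(),p2w(q[0],x1,y1),np.array(q[1])/PP,q[2])
E
python3 c.py
```

```text
top [ 0.5643 -0.1506] 1.3953153 0.18334255981445313 0.10843988037109376 [[0.5270000100135803, -0.05079999938607216], [0.6337000131607056, -0.0697999969124794], [0.6017000079154968, -0.25029999017715454], [0.4948999881744385, -0.2313999980688095]]
[0.5465 0.1043] [0.08353127 0.08396905]
(array([0.6043, 0.0948]), array([0.0749, 0.0151]), np.float32(1.4956696))
(array([0.5533, 0.1977]), array([0.0136, 0.0704]), np.float32(-0.08620569))
(array([0.4852, 0.1056]), array([0.0753, 0.0145]), np.float32(1.5004897))
gate {'xyz': [0.543, 0.1045, 0.0004], 'p': 0.93}
gate_mouth {'xyz': [0.5403, 0.029, 0.0], 'p': 0.7}
gate_stop {'xyz': [0.5516, 0.19, -0.0048], 'p': 0.96}
mat [[0.47530001401901245, 0.23559999465942383], [0.638700008392334, 0.22179999947547913], [0.6176999807357788, -0.02669999934732914], [0.4542999863624573, -0.012900000438094139]] [0.54648131 0.1044639 ] [0.24938026 0.16401579] 4.8333659172058105
scene [ 0.5656 -0.1472] 1.3971252 0.1881354217529297 0.10457823181152344 [[0.5303000211715698, -0.045499999076128006], [0.6333000063896179, -0.06360000371932983], [0.6007999777793884, -0.24889999628067017], [0.49779999256134033, -0.23080000281333923]]
[0.5449 0.1031] [0.08230492 0.08256363]
(array([ 0.578 , -0.0732]), array([0.116 , 0.0525]), np.float32(-0.0))
(array([0.6056, 0.0893]), array([0.134 , 0.0225]), np.float32(1.5025269))
(array([0.556 , 0.2014]), array([0.0199, 0.0746]), np.float32(-0.08314144))
(array([0.4864, 0.0997]), array([0.1337, 0.0196]), np.float32(1.4692055))
gate {'xyz': [0.5461, 0.1023, -0.001], 'p': 0.67}
gate_mouth {'xyz': [0.539, 0.0262, 0.0003], 'p': 0.62}
gate_stop {'xyz': [0.5516, 0.1909, 0.0023], 'p': 0.64}
mat [[0.4738999903202057, 0.23430000245571136], [0.6373000144958496, 0.22050000727176666], [0.6162999868392944, -0.027799999341368675], [0.4528999924659729, -0.014000000432133675]] [0.54508218 0.10326419] [0.24916119 0.16395784] 4.830420017242432
```

```bash
cat >> h.py <<'E'
def yawnow():
    st=r.get_state();M=R.from_quat(st["eef_rot"]).as_matrix();return np.arctan2(M[1,1],M[0,1])
def delta(x,y,z,yaw):
    """yaw = world heading of tool y axis; prints command row"""
    st=r.get_state();M=R.from_quat(st["eef_rot"]).as_matrix();p=np.array(st["tool_pos"])
    ty=np.array([np.cos(yaw),np.sin(yaw),0]);tz=np.array([0,0,-1.]);tx=np.cross(ty,tz)
    T=np.stack([tx,ty,tz],1);rv=R.from_matrix(M.T@T).as_rotvec(degrees=True)
    print("row mm",np.round(M.T@(np.array([x,y,z])-p)*1000,1),"deg",rv.round(2),"| tcp",p.round(4),"yaw",np.degrees(np.arctan2(M[1,1],M[0,1])).round(2),"tool x",M[:,0].round(3),"F",np.round(st["contact_force"],1),"t",round(float(st["clock"]),2),"op",st["opening"])
E
python3 -c "
from h import *
delta(.6413,-.1626,.10,1.396)"
```

```text
row mm [-657.5 -551.4  138.7] deg [  0.   -0.  -10.6] | tcp [0.2201 0.585  0.2387] yaw 69.38 tool x [-0.936  0.352  0.   ] F [ 0.7 -0.4  0.2] t 1.6 op 1.0000946198521852
```

Request:
carry_out(
  commands=[
    [-0.6575,-0.5514,0.0,0,0,-10.6],
    [-0.6575,-0.5514,0.0,0,0,-10.6],
    [-0.6575,-0.5514,0.0,0,0,-10.6],
    [-0.6575,-0.5514,0.0,0,0,-10.6],
    [-0.6575,-0.5514,0.0,0,0,-10.6],
    [-0.6575,-0.5514,0.0,0,0,-10.6],
    [-0.6575,-0.5514,0.0,0,0,-10.6],
    [-0.6575,-0.5514,0.0,0,0,-10.6],
    [-0.6575,-0.5514,0.0,0,0,-10.6],
    [-0.6575,-0.5514,0.0,0,0,-10.6],
    [-0.6575,-0.5514,0.0,0,0,-10.6],
    [-0.6575,-0.5514,0.0,0,0,-10.6],
  ],
  fingers=0,
)

```text
clock: 2.8
tool_pos: [0.5155, 0.0604, 0.239]
eef_rot: [0.087, 0.996, 0.0, 0.0]
contact_force: [0.5, 0.3, -0.6]
opening: 1.001
```

```bash
python3 -c "
from h import *
delta(.6413,-.1626,.10,1.396)"
```

```text
row mm [-162.6 -197.7  139. ] deg [ 0.02  0.04 -0.  ] | tcp [0.5155 0.0604 0.239 ] yaw 79.98 tool x [-0.985  0.174 -0.001] F [ 0.5  0.3 -0.6] t 2.8 op 1.0005735622893204
```

Request:
carry_out(
  commands=[
    [-0.1626,-0.1977,0.139,0,0,0],
    [-0.1626,-0.1977,0.139,0,0,0],
    [-0.1626,-0.1977,0.139,0,0,0],
    [-0.1626,-0.1977,0.139,0,0,0],
    [-0.1626,-0.1977,0.139,0,0,0],
    [-0.1626,-0.1977,0.139,0,0,0],
    [-0.1626,-0.1977,0.139,0,0,0],
    [-0.1626,-0.1977,0.139,0,0,0],
  ],
)

```text
clock: 3.6
tool_pos: [0.6399, -0.1612, 0.0989]
eef_rot: [0.088, 0.996, 0.0, -0.001]
contact_force: [-0.7, 0.5, 0.4]
opening: 1.001
```

```bash
python3 -c "
from meas import *
delta(.6413,-.1626,.006,1.396)
s=r.snapshot('scene');cv2.imwrite('pics/sc2.png',s['img'])
print(r.get_state()['q'])"
```

```text
row mm [-1.7 -1.1 92.9] deg [ 0.02 -0.07 -0.11] | tcp [ 0.6399 -0.1612  0.0989] yaw 79.88 tool x [-0.984  0.176  0.001] F [-0.7  0.5  0.4] t 3.6 op 1.000803969160314
[ 0.32874111  0.91618295 -0.29489739  1.55270687  0.35254411  0.7257306
  1.27380733]
```

View pics/sc2.png

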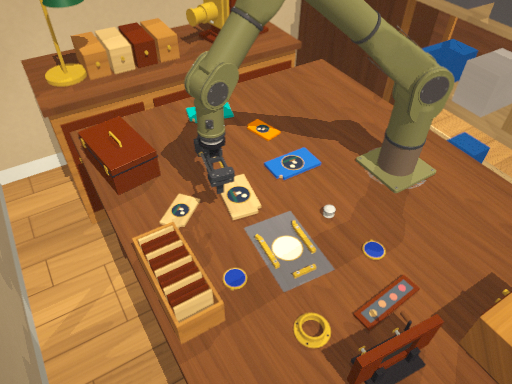

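The gripper is over the gap beside the slide's far edge (slide at about (238,196)), clear of the small beech at (180,210). Descending now.

Request:
carry_out(
  commands=[
    [-0.0015,-0.001,0.045,0,0,0],
    [-0.0015,-0.001,0.07,0,0,0],
    [-0.0015,-0.001,0.085,0,0,0],
    [-0.0015,-0.001,0.093,0,0,0],
    [-0.0015,-0.001,0.093,0,0,0],
    [-0.0015,-0.001,0.093,0,0,0],
  ],
)

```text
clock: 4.25
tool_pos: [0.6427, -0.1616, 0.0081]
eef_rot: [0.087, 0.996, 0.0, 0.001]
contact_force: [0.3, -0.5, 0.2]
opening: 0.999
```

```bash
python3 -c "
from meas import *
delta(.6413,-.1626,.006,1.396)
s=r.snapshot('top');a=rect(s,0,.45,.75,-.32,0,.012,1800);cv2.imwrite('pics/t3.png',a)"
```

```text
row mm [ 1.2 -1.2  2.1] deg [0.02 0.13 0.02] | tcp [ 0.6427 -0.1616  0.0081] yaw 80.01 tool x [-0.985  0.174 -0.002] F [ 0.3 -0.5  0.2] t 4.25 op 0.9986122412329896
```

View pics/t3.png

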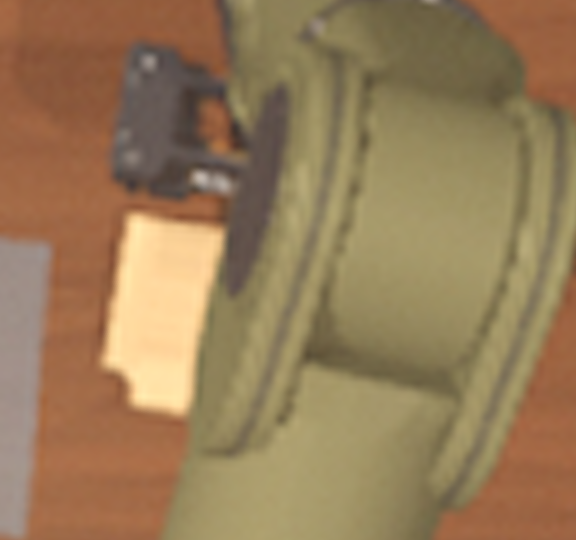

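Request:
carry_out(
  commands=[
    [0.004,-0.001,0.002,0,0,0],
    [0.008,-0.001,0.002,0,0,0],
    [0.012,-0.001,0.002,0,0,0],
    [0.015,-0.001,0.002,0,0,0],
    [0.018,-0.001,0.002,0,0,0],
    [0.021,-0.001,0.002,0,0,0],
    [0.024,-0.001,0.002,0,0,0],
    [0.027,-0.001,0.002,0,0,0],
    [0.03,-0.001,0.002,0,0,0],
    [0.033,-0.001,0.002,0,0,0],
  ],
)

```text
clock: 5.3
tool_pos: [0.6091, -0.1571, 0.0049]
eef_rot: [0.087, 0.996, 0.0, 0.0]
contact_force: [1.7, -0.6, -0.1]
opening: 1.001
```

```bash
python3 -c "
from meas import *
delta(.585,-.1506,.006,1.4864)
s=r.snapshot('scene');cv2.imwrite('pics/t4.png',rect(s,0,.40,.72,-.32,.1,.012,1800))"
```

```text
row mm [24.9  2.2 -1.2] deg [ 0.01  0.04 -5.18] | tcp [ 0.6091 -0.1571  0.0049] yaw 79.98 tool x [-0.985  0.174 -0.001] F [ 1.7 -0.6 -0.1] t 5.3 op 1.0013096689253396
```

View pics/t4.png

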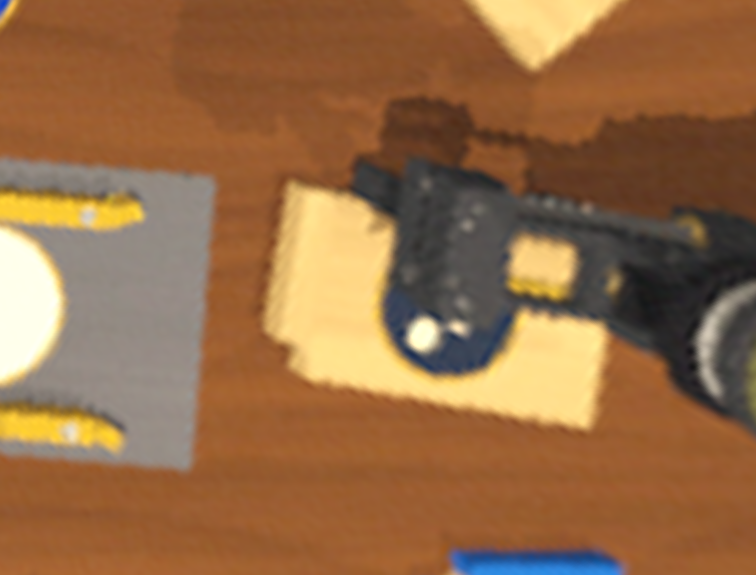

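The force reads 1.7 N, so contact is made and the slide is flat. Continuing the push with the turn.

Request:
carry_out(
  commands=[
    [0.002,0.0,0.0,0,0,-0.4],
    [0.005,0.0005,0.0,0,0,-1],
    [0.008,0.0007,0.0,0,0,-1.6],
    [0.011,0.001,0.0,0,0,-2.2],
    [0.014,0.0012,0.0,0,0,-2.8],
    [0.017,0.0015,0.0,0,0,-3.4],
    [0.02,0.0018,0.0,0,0,-4.2],
    [0.0225,0.002,0.0,0,0,-5.2],
    [0.025,0.002,0.0,0,0,-5.2],
    [0.025,0.002,0.0,0,0,-5.2],
  ],
)

```text
clock: 6.35
tool_pos: [0.584, -0.1508, 0.0046]
eef_rot: [0.042, 0.999, -0.0, -0.001]
contact_force: [-0.2, -0.1, 0.4]
opening: 0.998
```

Request:
carry_out(
  commands=[
    [-0.01,0,0,0,0,0],
    [-0.025,0,0,0,0,0],
    [-0.025,0,-0.04,0,0,0],
    [-0.025,0,-0.09,0,0,0],
    [-0.025,-0.05,-0.1,0,0,-8],
    [-0.025,-0.1,-0.1,0,0,-16],
    [-0.025,-0.15,-0.1,0,0,-24],
    [-0.025,-0.2,-0.1,0,0,-32],
    [-0.025,-0.22,-0.1,0,0,-40],
    [-0.025,-0.22,-0.1,0,0,-48],
    [-0.025,-0.22,-0.1,0,0,-56],
    [-0.025,-0.22,-0.1,0,0,-60],
  ],
)

```text
clock: 7.55
tool_pos: [0.5896, -0.3723, 0.1037]
eef_rot: [-0.465, 0.885, 0.001, -0.001]
contact_force: [-1.1, -0.2, -0.7]
opening: 1.005
```

```bash
python3 -c "
from meas import *
delta(.51,-.29,.1,np.radians(175.2))
for n in ('top','scene'):
    s=r.snapshot(n);c,an,w,h,B,a,m=slidepose(s);print(c.round(4),an,w,h,B.round(4).tolist());cv2.imwrite('pics/5%s.png'%n,cv2.resize(a,None,fx=.6,fy=.6))"
```

```text
row mm [-22.5 112.3   4. ] deg [  0.17   0.   -29.8 ] | tcp [ 0.5896 -0.3723  0.1037] yaw 145.4 tool x [-0.568 -0.823  0.001] F [-1.1 -0.2 -0.7] t 7.55 op 1.0049588364089705
[ 0.523  -0.1463] 1.4857563 0.18193196105957032 0.10773876953125 [[0.4771000146865845, -0.051100000739097595], [0.5843999981880188, -0.06030000001192093], [0.5690000057220459, -0.24150000512599945], [0.46160000562667847, -0.23240000009536743]]
[ 0.5237 -0.1433] 1.4814824 0.187607421875 0.10519097137451172 [[0.4796999990940094, -0.04520000144839287], [0.5845000147819519, -0.05460000038146973], [0.567799985408783, -0.24140000343322754], [0.46299999952316284, -0.2320999950170517]]
```

View pics/5top.png

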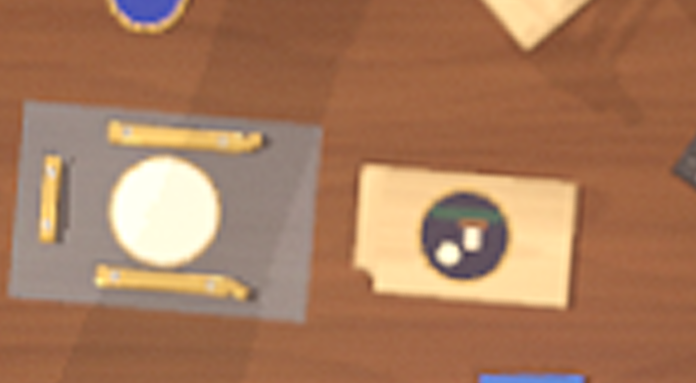

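View pics/5scene.png

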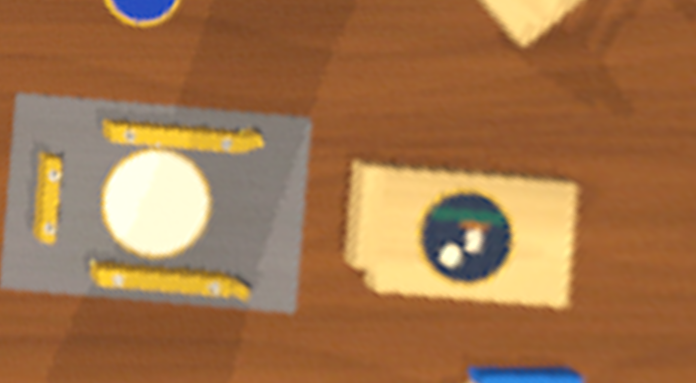

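The slide now lies parallel to the gate (yaw 1.4855 against 1.486 rad), about 1–2 mm off the centre line. Next I'll set up behind its rear end.

```bash
python3 -c "
from meas import *
delta(.5133,-.273,.06,1.4864+np.pi/2)"
```

```text
row mm [-37.7 119.3  44.1] deg [ 1.600e-01  1.000e-02 -2.999e+01] | tcp [ 0.5899 -0.3721  0.1038] yaw 145.18 tool x [-0.571 -0.821  0.001] F [ 0.1 -0.1 -0.2] t 7.65 op 0.9996887065651134
```

Request:
carry_out(
  commands=[
    [-0.0377,0.1193,0.044,0.1,0,-30],
    [-0.0377,0.1193,0.044,0.1,0,-30],
    [-0.0377,0.1193,0.044,0.1,0,-30],
    [-0.0377,0.1193,0.044,0.1,0,-30],
    [-0.0377,0.1193,0.044,0.1,0,-30],
    [-0.0377,0.1193,0.044,0.1,0,-30],
    [-0.0377,0.1193,0.06,0.1,0,-30],
    [-0.0377,0.1193,0.08,0.1,0,-30],
    [-0.0377,0.1193,0.095,0.1,0,-30],
    [-0.0377,0.1193,0.098,0.1,0,-30],
    [-0.0377,0.1193,0.098,0.1,0,-30],
    [-0.0377,0.1193,0.098,0.1,0,-30],
  ],
  fingers=110,
  grip_force=10,
)

```text
clock: 8.85
tool_pos: [0.5153, -0.273, 0.007]
eef_rot: [-0.677, 0.736, -0.001, 0.001]
contact_force: [-0.2, 1.3, 0.2]
opening: 0.566
```

```bash
python3 -c "
from meas import *
delta(.5133,-.273,.006,1.4864+np.pi/2)
s=r.snapshot('top');c,an,w,h,B,a,m=slidepose(s);print(c.round(4),an,w,h);cv2.imwrite('pics/6.png',cv2.resize(a,None,fx=.6,fy=.6))"
```

```text
row mm [0.1 2.  1. ] deg [-0.15 -0.02  0.01] | tcp [ 0.5153 -0.273   0.007 ] yaw 175.17 tool x [-0.084 -0.996  0.   ] F [-0.2  1.3  0.2] t 8.85 op 0.5655800419089201
[ 0.5229 -0.1461] 1.4824194 0.18181298828125 0.10749655914306641
```

View pics/6.png

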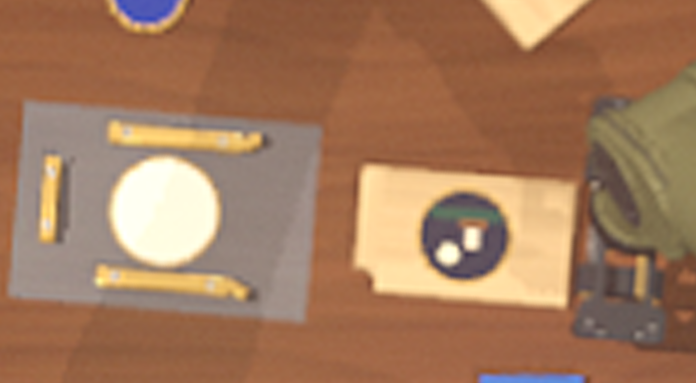

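Request:
carry_out(
  commands=[
    [-0.01,0.001,0.001,0,0,0],
    [-0.02,0.001,0.001,0,0,0],
    [-0.025,0.001,0.001,0,0,0],
    [-0.03,0.001,0.001,0,0,0],
    [-0.038,0.001,0.001,0,0,0],
    [-0.046,0.001,0.001,0,0,0],
    [-0.055,0.001,0.001,0,0,0],
    [-0.065,0.001,0.001,0,0,0],
    [-0.075,0.001,0.001,0,0,0],
    [-0.085,0.001,0.001,0,0,0],
    [-0.095,0.001,0.001,0,0,0],
    [-0.1,0.001,0.001,0,0,0],
  ],
)

```text
clock: 10.1
tool_pos: [0.5223, -0.1713, 0.0057]
eef_rot: [-0.677, 0.736, -0.0, 0.001]
contact_force: [-0.5, -1.4, 1.3]
opening: 0.571
```

```bash
cat > d.py <<'E'
from meas import *
import sys
g=np.array([.5458,.1037]);gy=1.4864
st=r.get_state();d=np.array(st['tool_pos'][:2])-g
print("tcp gate",(d@[np.cos(gy),np.sin(gy)]).round(4),(d@[-np.sin(gy),np.cos(gy)]).round(4))
delta(*st['tool_pos'][:2],.006,gy+np.pi/2)
for n in ('top','scene'):
    s=r.snapshot(n);c,an,w,h,B,a,m=slidepose(s)
    o={'top':[.5465,.1044],'scene':[.5451,.1033]}[n];d=c-o
    print(n,"slide gate",(d@[np.cos(gy),np.sin(gy)]).round(4),(d@[-np.sin(gy),np.cos(gy)]).round(4),"ang",an-gy,w,h)
    cv2.imwrite('pics/%s_%s.png'%(sys.argv[1],n),cv2.resize(a,None,fx=.6,fy=.6))
E
python3 d.py 7
```

```text
tcp gate -0.276 0.0002
row mm [-0.  -0.  -0.3] deg [-0.1   0.05  0.13] | tcp [ 0.5223 -0.1713  0.0057] yaw 175.29 tool x [-0.082 -0.997 -0.001] F [-0.5 -1.4  1.3] t 10.1 op 0.5706771979017905
top slide gate -0.1673 0.0027 ang 0.0012549162 0.16903909301757813 0.1079176025390625
scene slide gate -0.1695 0.0011 ang 0.005197525 0.18687269592285155 0.1068149185180664
```

View pics/7_top.png

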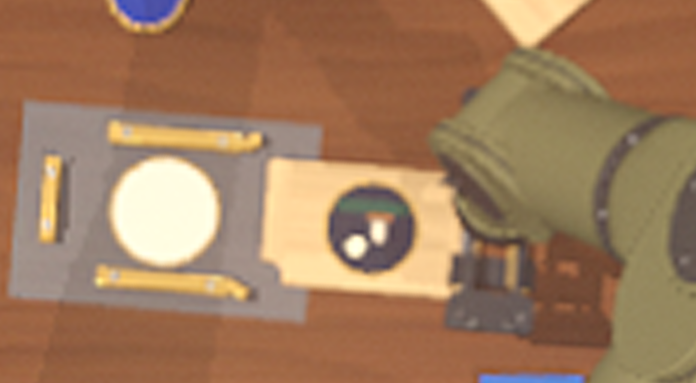

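View pics/7_scene.png

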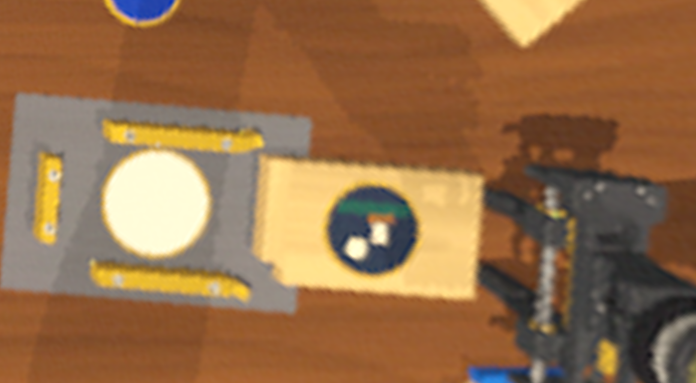

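The slide is aligned and just short of the mouth (leading edge at top crop x≈265). Pushing on in.

Request:
carry_out(
  commands=[
    [-0.004,0.0,0,0,0,0],
    [-0.008,0,0,0,0,0],
    [-0.012,0,0,0,0,0],
    [-0.016,0,0,0,0,0],
    [-0.02,0,0,0,0,0],
    [-0.024,0,0,0,0,0],
    [-0.028,0,0,0,0,0],
    [-0.032,0,0,0,0,0],
    [-0.036,0,0,0,0,0],
    [-0.04,0,0,0,0,0],
    [-0.044,0,0,0,0,0],
    [-0.048,0,0,0,0,0],
  ],
)

```text
clock: 11.4
tool_pos: [0.5262, -0.1252, 0.0056]
eef_rot: [-0.677, 0.736, -0.001, 0.0]
contact_force: [0.8, -0.9, -1.2]
opening: 0.569
```

Request:
carry_out(
  commands=[
    [-0.004,0.0,0,0,0,0],
    [-0.008,0,0,0,0,0],
    [-0.012,0,0,0,0,0],
    [-0.016,0,0,0,0,0],
    [-0.02,0,0,0,0,0],
    [-0.024,0,0,0,0,0],
    [-0.028,0,0,0,0,0],
    [-0.032,0,0,0,0,0],
    [-0.036,0,0,0,0,0],
  ],
)

```text
clock: 12.3
tool_pos: [0.5292, -0.0893, 0.0056]
eef_rot: [-0.677, 0.736, -0.001, 0.0]
contact_force: [-0.2, -1.7, -0.1]
opening: 0.566
```

```bash
python3 d.py 8
```

```text
tcp gate -0.1938 0.0003
row mm [ 0.  -0.  -0.4] deg [-0.09 -0.02  0.02] | tcp [ 0.5292 -0.0893  0.0056] yaw 175.18 tool x [-0.084 -0.996  0.   ] F [-0.2 -1.7 -0.1] t 12.3 op 0.5659089426207962
top slide gate -0.0773 -0.0044 ang 0.13906848 0.13911273193359375 0.17028997802734375
scene slide gate -0.08 0.0017 ang 0.0012550354 0.200762451171875 0.10546776580810546
```

View pics/8_top.png

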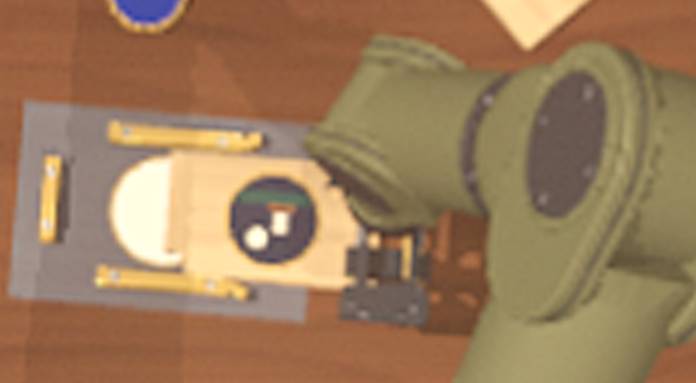

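View pics/8_scene.png

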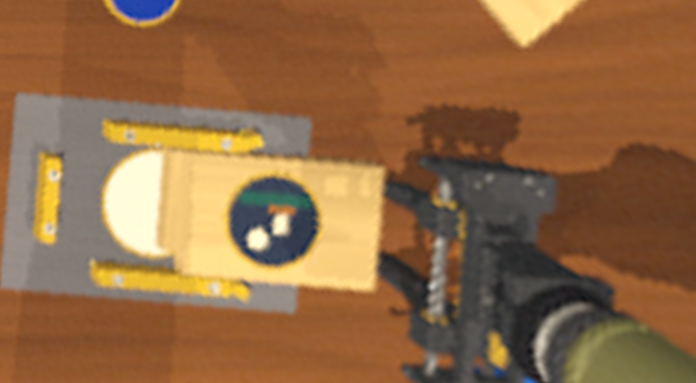

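The slide is between the guides, square, with forces under 2 N. Pushing on.

Request:
carry_out(
  commands=[
    [-0.004,0.0,0,0,0,0],
    [-0.008,0,0,0,0,0],
    [-0.012,0,0,0,0,0],
    [-0.016,0,0,0,0,0],
    [-0.02,0,0,0,0,0],
    [-0.024,0,0,0,0,0],
    [-0.028,0,0,0,0,0],
    [-0.032,0,0,0,0,0],
    [-0.036,0,0,0,0,0],
    [-0.04,0,0,0,0,0],
    [-0.044,0,0,0,0,0],
    [-0.048,0,0,0,0,0],
  ],
)

```text
clock: 13.6
tool_pos: [0.5332, -0.0415, 0.0056]
eef_rot: [-0.677, 0.736, -0.001, 0.0]
contact_force: [0.6, -1.9, 0.2]
opening: 0.57
```

Request:
carry_out(
  commands=[
    [-0.004,0.0,0,0,0,0],
    [-0.008,0,0,0,0,0],
    [-0.012,0,0,0,0,0],
    [-0.016,0,0,0,0,0],
    [-0.02,0,0,0,0,0],
    [-0.024,0,0,0,0,0],
    [-0.028,0,0,0,0,0],
    [-0.031,0,0,0,0,0],
    [-0.034,0,0,0,0,0],
    [-0.036,0,0,0,0,0],
    [-0.036,0,0,0,0,0],
  ],
)

```text
clock: 14.7
tool_pos: [0.5363, -0.0052, 0.0056]
eef_rot: [-0.677, 0.736, -0.0, 0.001]
contact_force: [1.1, -0.1, -0.1]
opening: 0.567
```

```bash
python3 d.py 9
```

```text
tcp gate -0.1093 0.0003
row mm [-0.  -0.  -0.4] deg [-0.1   0.04  0.06] | tcp [ 0.5363 -0.0052  0.0056] yaw 175.22 tool x [-0.083 -0.997 -0.001] F [ 1.1 -0.1 -0.1] t 14.7 op 0.5670286783247441
top slide gate 0.0037 0.0001 ang -0.016451001 0.15872810363769532 0.1370590057373047
scene slide gate -0.0034 0.0008 ang -0.012422085 0.1913890075683594 0.10517239379882813
```

View pics/9_scene.png

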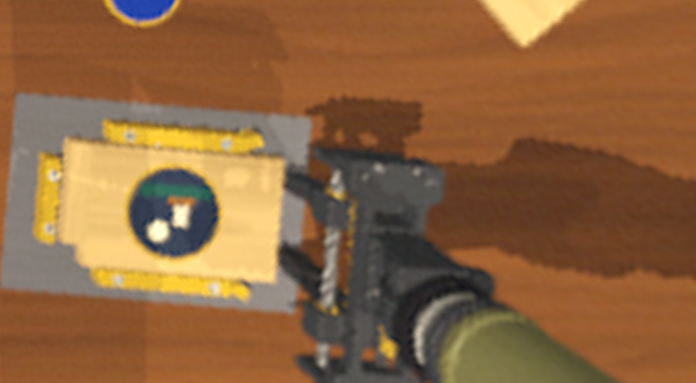

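View pics/9_top.png

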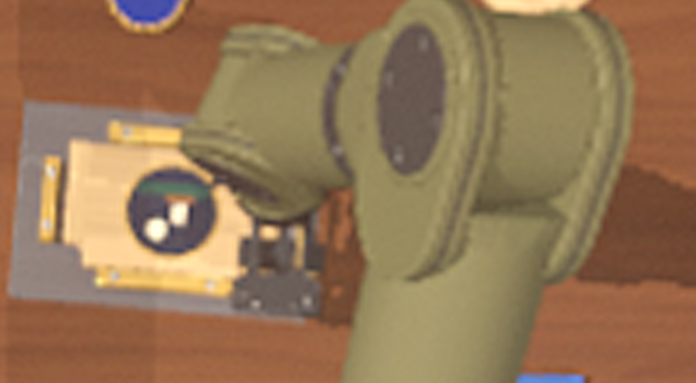

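About 8–11 mm to go. Creeping the rest.

Request:
carry_out(
  commands=[
    [-0.001,0,0,0,0,0],
    [-0.002,0,0,0,0,0],
    [-0.003,0,0,0,0,0],
    [-0.004,0,0,0,0,0],
    [-0.005,0,0,0,0,0],
    [-0.006,0,0,0,0,0],
    [-0.007,0,0,0,0,0],
    [-0.008,0,0,0,0,0],
  ],
)

```text
clock: 15.6
tool_pos: [0.5369, 0.0022, 0.0056]
eef_rot: [-0.677, 0.736, -0.001, 0.0]
contact_force: [-0.1, -2.2, 0.2]
opening: 0.571
```

Request:
carry_out(
  commands=[
    [-0.0005,0,0,0,0,0],
    [-0.001,0,0,0,0,0],
  ],
)

```text
clock: 15.8
tool_pos: [0.5369, 0.0027, 0.0055]
eef_rot: [-0.677, 0.736, -0.001, 0.0]
contact_force: [-0.6, -2.6, 0.9]
opening: 0.568
```

```bash
python3 d.py 10
```

```text
tcp gate -0.1014 0.0003
row mm [ 0.  -0.  -0.5] deg [-0.09 -0.07  0.02] | tcp [0.5369 0.0027 0.0055] yaw 175.18 tool x [-0.084 -0.996  0.001] F [-0.6 -2.6  0.9] t 15.8 op 0.5683216656557073
top slide gate 0.0205 0.0122 ang -0.6103418 0.1825165710449219 0.12528409576416016
scene slide gate 0.0025 0.0007 ang -0.0050195456 0.18612586975097656 0.106260009765625
```

View pics/10_scene.png

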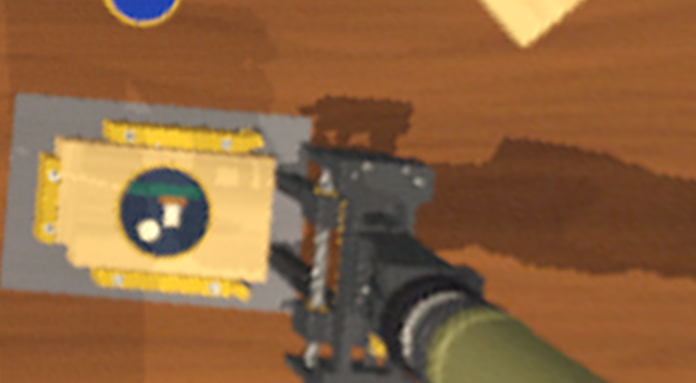

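Request:
carry_out(
  commands=[
    [-0.0005,0,0,0,0,0],
    [-0.001,0,0,0,0,0],
    [-0.0015,0,0,0,0,0],
  ],
)

```text
clock: 16.2
tool_pos: [0.5369, 0.0027, 0.0055]
eef_rot: [-0.676, 0.737, -0.002, -0.001]
contact_force: [-0.6, -5.9, 2.8]
opening: 0.572
```

Request:
carry_out(
  commands=[
    [-0.0005,0,0,0,0,0],
    [-0.001,0,0,0,0,0],
  ],
)

```text
clock: 16.4
tool_pos: [0.5369, 0.0028, 0.0055]
eef_rot: [-0.676, 0.737, -0.002, -0.002]
contact_force: [-0.5, -7.6, 3.5]
opening: 0.57
```

The force rises to 7.6 N and the tool no longer advances, so it looks like the stop. I'll back off and measure it in the open.

Request:
carry_out(
  commands=[
    [0.003,0,0,0,0,0],
    [0.01,0,0,0,0,0],
    [0.03,0,0,0,0,0],
    [0.06,0,0,0,0,0],
    [0.1,0,-0.02,0,0,0],
    [0.14,0,-0.05,0,0,0],
    [0.18,0,-0.09,0,0,0],
    [0.22,0,-0.1,0,0,0],
    [0.22,0,-0.1,0,0,0],
  ],
)

```text
clock: 17.3
tool_pos: [0.5184, -0.222, 0.1071]
eef_rot: [-0.672, 0.74, -0.004, -0.0]
contact_force: [-0.1, -0.3, 0.0]
opening: 0.569
```

```bash
python3 d.py 11; python3 -c "
from meas import *
a=[]
for n in ('top','scene'):
    s=r.snapshot(n);a.append(rect(s,0,.46,.64,-.02,.24,.013,3000))
    for l in('slide','gate','gate_stop'):
        d=r.spot_point(s,l);print(n,l,[(round(q['p'],2),np.round(q['xyz'],3).tolist()) for q in d if q['xyz'][1]>-.05][:2])
cv2.imwrite('pics/12.png',cv2.resize(np.hstack(a),(800,276)))"
```

```text
tcp gate -0.3268 -0.0002
row mm [ -0.5   0.5 101.1] deg [-0.3  -0.3  -0.65] | tcp [ 0.5184 -0.222   0.1071] yaw 174.52 tool x [-0.096 -0.995  0.005] F [-0.1 -0.3  0. ] t 17.3 op 0.5688510417412639
top slide gate 0.0051 -0.0001 ang -0.004917741 0.19321928405761718 0.13755398559570312
scene slide gate 0.0023 0.0012 ang -0.0044105053 0.18646435546875 0.10555841064453125
top slide [(0.85, [0.543, 0.104, 0.004]), (0.69, [0.73, 0.113, 0.001])]
top gate [(0.8, [0.548, 0.106, 0.002])]
top gate_stop [(0.79, [0.553, 0.186, -0.001])]
scene slide [(0.62, [0.542, 0.102, -0.001])]
scene gate [(0.91, [0.544, 0.104, -0.001])]
scene gate_stop [(0.72, [0.553, 0.185, 0.002]), (0.23, [0.351, 0.06, -0.0])]
```

View pics/12.png

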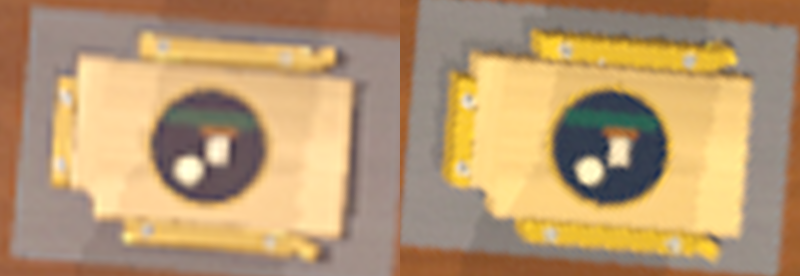

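View pics/11_top.png

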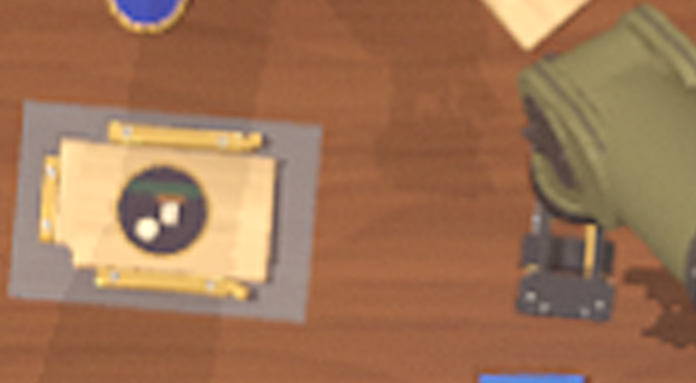

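```bash
cat > e.py <<'E'
from meas import *
gy=1.4864
for n,o in (('top',[.5465,.1044]),('scene',[.5451,.1033])):
    s=r.snapshot(n);box=(.44,.66,-.02,.22);a=rect(s,0,*box,.012,PP);h=cv2.cvtColor(a,cv2.COLOR_BGR2HSV)
    m=(h[...,2]<130).astype(np.uint8)
    hh,ww=m.shape;yy,xx=np.mgrid[:hh,:ww];cx,cy=(box[3]-o[1])*PP,(box[1]-o[0])*PP
    m[np.hypot(xx-cx,yy-cy)>90]=0
    cs,_=cv2.findContours(m,0,1);c=max(cs,key=cv2.contourArea);hu=cv2.convexHull(c)
    E=cv2.fitEllipse(hu);d=p2w(E[0],box[1],box[3])-o
    print(n,"glass ctr in gate mm",1000*d@[np.cos(gy),np.sin(gy)],1000*d@[-np.sin(gy),np.cos(gy)],np.array(E[1])/PP)
    # profile along the gate x axis at y_g=+-20mm near stop / rear
    for yg in (-20,0,20):
        pr=[]
        for xg in range(80,104):
            w=np.array(o)+np.array([np.cos(gy),np.sin(gy)])*xg/1000+np.array([-np.sin(gy),np.cos(gy)])*yg/1000
            u,v=w2pix(s,[*w,.013]);pr.append(int(cv2.getRectSubPix(s['img'],(1,1),(float(u),float(v)))[0,0].sum()))
        print(yg,pr)
E
python3 e.py
```

```text
top glass ctr in gate mm 0.4132962392830952 1.8606834379276858 [0.07129685 0.07164835]
-20 [638, 640, 642, 644, 647, 642, 604, 564, 526, 499, 530, 562, 593, 619, 619, 619, 618, 610, 568, 526, 483, 447, 442, 435]
0 [636, 637, 638, 640, 632, 618, 604, 589, 580, 574, 569, 564, 562, 563, 564, 565, 562, 555, 549, 544, 519, 485, 452, 417]
20 [632, 632, 631, 635, 639, 643, 647, 630, 613, 595, 580, 589, 598, 606, 615, 624, 633, 642, 645, 591, 539, 485, 439, 438]
scene glass ctr in gate mm -0.39360493925045553 1.542724771029697 [0.07293861 0.07450893]
-20 [612, 614, 617, 620, 622, 620, 615, 608, 605, 619, 628, 641, 628, 614, 615, 625, 624, 615, 597, 562, 519, 479, 446, 434]
0 [614, 612, 612, 610, 613, 615, 615, 607, 591, 571, 549, 532, 518, 510, 505, 507, 508, 506, 505, 500, 491, 476, 455, 440]
20 [613, 612, 612, 612, 612, 611, 607, 602, 596, 589, 576, 565, 556, 551, 554, 565, 585, 582, 562, 533, 501, 478, 457, 437]
```

Both views put the glass centre within 0.5 mm of home in x, with about 1.5–1.9 mm of sideways offset, which is the play between the guides. The arm is clear, so I'm handing in.

```bash
python3 -c "
from h import *
s=r.snapshot('top')
for l in 'panorama filter_a focus_knob flange loupe crank_grip'.split(): print(l,[(round(d['p'],2),np.round(d['xyz'],3).tolist()) for d in r.spot_point(s,l)[:2]])
print(r.finish_job())"
```

```text
panorama [(0.95, [0.422, 0.388, -0.003])]
filter_a [(0.74, [0.73, 0.113, 0.003]), (0.51, [0.333, 0.238, -0.003])]
focus_knob [(0.46, [0.356, 0.058, -0.002])]
flange [(0.73, [0.544, 0.103, -0.0]), (0.59, [0.635, 0.349, 0.0])]
loupe [(0.32, [0.548, 0.105, 0.001])]
crank_grip [(0.39, [0.481, 0.466, 0.109])]
the job is handed in; nothing more can be done
None
```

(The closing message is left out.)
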